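# Load the full cartridge into the solder feeder

## Task

Of the two look-alike closed cartridges one is full and clearly heavier, the other spent: find out by weight which is which, set the full one foot first into the round socket of the solder feeder and, still gripping or touching it, press it firmly straight down until it is fully home; then let go. Leave the spent one standing upright on the worktop, let neither cartridge fall over, and do not shift the tape roll, blue carton, solder reel or pliers.

Things in the scene. Friction and masses are not known exactly. Their poses are not given: they have to be found in the camera images.
- cartridge_1: closed upright cylinder, 40 mm diameter, 100 mm tall: aluminium lower 40 mm with sharp flat foot, orange above with a white band, black cap. Origin: centre of its foot, z along its axis. Either one may be the full one, anew at each start: full 0.31 to 0.40 kg, spent 0.10 to 0.12 kg (contents loose inside). Grip across the diameter, 60 to 80 mm above the foot
- cartridge_2: closed upright cylinder, 40 mm diameter, 100 mm tall: aluminium lower 40 mm with sharp flat foot, orange above with a white band, black cap. Origin: centre of its foot, z along its axis. Either one may be the full one, anew at each start: full 0.31 to 0.40 kg, spent 0.10 to 0.12 kg (contents loose inside). Grip across the diameter, 60 to 80 mm above the foot
- feeder: solder feeder fixed to the worktop: aluminium block 84 x 84 x 45 mm (high), socket in the middle of its top; blue drive housing (60 x 96 mm, 48 mm high, knob to 55 mm) on its +x side, brass nozzle low on its -x side, 5 mm high feet on its y sides. Origin: centre of the block's underside, z up; its yaw varies
- socket (a point): centre of the socket's mouth, 45 mm above the worktop, z up. Round blind hole 41.5 mm in diameter (cartridge 40), 35 mm deep, flat floor, straight walls, sharp edge without chamfer. Home: foot 35 mm below the mouth, 65 mm of cartridge stands out; if it missed the hole it stands on the block, 100 mm out. Slides in under light pressure; a firm push is about 8 to 15 N
- vinyl_tape: bystander: roll of black tape lying flat, 66 mm across, 18 mm high; origin centre of underside
- carton_blue: bystander: small blue carton, 50 x 74 x 36 mm high; origin centre of underside
- solder_reel: bystander: reel of solder wire with blue flanges, 56 mm across, 38 mm high; origin centre of underside
- pliers: bystander: pliers with blue handles lying flat, 49 x 133 x 12 mm high; origin near the middle of the underside

How it is judged (in metres and radians):
On the way:
1. a cartridge is home in the socket (foot 32 mm or more below the mouth, within 3 mm of centre, upright within 0.06 rad), fingers touching it, pressed on the feeder with over 4 N (((z of cartridge_1 in the frame of socket below -0.032 m and horizontal distance between cartridge_1 and socket below 0.003 m and angle between cartridge_1's own z axis and vertical below 0.06 rad and contact force between feeder and cartridge_1 above 4 N and contact force between the fingers and cartridge_1 above 0.5 N) or (z of cartridge_2 in the frame of socket below -0.032 m and horizontal distance between cartridge_2 and socket below 0.003 m and angle between cartridge_2's own z axis and vertical below 0.06 rad and contact force between feeder and cartridge_2 above 4 N and contact force between the fingers and cartridge_2 above 0.5 N))), for 0.05 s.
At the end, for the whole second after the job is handed in: Full one at rest in the socket: foot 32 mm or more below the mouth, within 3 mm of its centre, upright within 0.06 rad, bearing on the feeder with over 2 N (only a full one does). The other stands at rest on the worktop, upright within 0.1 rad, foot within 8 mm of its surface (((z of cartridge_1 in the frame of socket below -0.032 m and horizontal distance between cartridge_1 and socket below 0.003 m and angle between cartridge_1's own z axis and vertical below 0.06 rad and contact force between feeder and cartridge_1 above 2 N and angle between cartridge_2's own z axis and vertical below 0.1 rad and height (world z) of cartridge_2 between -0.008 and 0.008 m and linear speed of each of cartridge_1, cartridge_2 below 0.02 m/s) or (z of cartridge_2 in the frame of socket below -0.032 m and horizontal distance between cartridge_2 and socket below 0.003 m and angle between cartridge_2's own z axis and vertical below 0.06 rad and contact force between feeder and cartridge_2 above 2 N and angle between cartridge_1's own z axis and vertical below 0.1 rad and height (world z) of cartridge_1 between -0.008 and 0.008 m and linear speed of each of cartridge_2, cartridge_1 below 0.02 m/s))); the robot touches nothing.
It fails at once if a cartridge falls over (leans more than 1 rad) (angle between any of cartridge_1, cartridge_2's own z axis and vertical above 1 rad).
It fails at once if the tape roll, blue carton, solder reel or pliers is shifted by more than 30 mm (distance of any of vinyl_tape, carton_blue, solder_reel, pliers from where it was at the start of the episode above 0.03 m).
It also fails if it takes over 61 s, if anything falls off the work surface, if the arm or the gripper's body presses on something with over 40 N, if the wrist force passes 120 N, or if a joint passes its speed limit or range.

## Robot

A 6-joint arm with a two-finger parallel gripper is mounted at the origin on a cart in front of the work surface, level with it; the furniture and walls round the work are solid. World frame = base frame: x ahead of the robot, y to its left, z up, the work surface at z = 0. Lengths are in mm, angles in rad, forces in N, time in s.
With the tool pointing down it reaches from about 300 to 775 mm from the base axis. Payload 14.6 kg.
Tool frame: the origin (TCP) lies midway between the tips of the shut fingers; the grasp point (between the pads) lies behind it (manip.grip_depth is the z of the grasp point in the tool frame, in mm); z points along the fingers, y is the line along which they close (so a half turn about z gives the same grasp; the last joint's range is limited). The gripper opens to 94 mm and grips with 3 to 60 N. Pads are 16 mm wide; open, the fingers measure 119 mm over their backs; the gripper's body (75 mm by 177 mm) begins 78 mm behind the grasp point.
Start: joints at [1.059, 0.3, 1.521, -0, 1.321, -0.067], TCP at [236.649, 496.474, 205.446] pointing down, gripper open.
Joint ranges: [-3.03, 3.03], [-0.79, 2.21], [0.23, 2.52], [-1.04, 4.18], [0, 3.07], [-2.55, 2.55]. Speed limits (rad/s): [2.22, 2.22, 2.57, 3.14, 3.14, 3.14].

## Interface

Orientations are given as [roll, pitch, yaw] about the fixed x, y, z axes, in that order (R = Rz(yaw) Ry(pitch) Rx(roll)).
In Python, from cell import manip gives the robot as it stands.
- The arm moves only by the shell command python3 nudge.py 'ROWS' [OPENING] [FORCE]. ROWS is a JSON list that holds a single list of rows (three levels of brackets), with 1 to 5 rows, each of 6 numbers: dx, dy, dz in mm, then a rotation vector rx, ry, rz in rad; each row is the pose to reach, as a shift and turn from the pose commanded when the command began, along the tool's axes at that moment; what a row does not reach only later rows make up. A row lasts 1/10 s, in which the tool goes at most 50 mm and 0.15 rad, less where a joint would pass 70% of its speed; a pose out of reach is approached as far as the arm can. OPENING is the finger opening in mm, set as the command begins (- or left out keeps the last). The fingers move at their own pace and stop on an object; FORCE is the grip in N (left out, the last holds). Time passes only in rows, so rows that do not move let the fingers close. It prints the time, the measured TCP pose, the force, the opening and the grip force at its end. Input that does not fit is refused with a message, and nothing moves.
- manip.read_state(): the state, without advancing time (a new reading comes with each control period).
- manip.camera(name): name is "side" or "top" or "wrist"; returns (picture, depth): 420x560x3 uint8, red, green, blue; 420x560 float32, mm along the optical axis (not along the pixel's ray), 0 where there is no reading.
- manip.camera_info(name): a dict with "K" (3x3 intrinsics, pixels), "rvec" (rotation vector, rad) and "tvec" (3), from world to camera coordinates, as OpenCV has them; the wrist camera has in their place "mount" (4x4, takes a point from camera to tool coordinates, whose origin is the TCP and whose axes are the flange's). Camera axes: x right, y down, z forward; pixel columns grow to the right and rows downward; lengths in mm; the calibration is good to about 2 mm. The wrist camera is an equidistant fisheye: a pixel r from the principal point sees the ray r / f radians off the axis. A picture is of the moment at which its call begins: read the wrist's pose just before it. camera_info takes no time and is no camera call.
- manip.sign_off(): hands the job in; it is judged then, once.
The state is a dict: "clock": time; "joints": joint angles; "qd": joint speeds; "effort": joint torques, N m; "eef_pos": TCP position; "eef_rot": TCP orientation; "wrist_force": force on the tool from outside, world axes, zero at the start; "moment": the same for the moment, N m; "finger_gap": finger opening in mm; "finger_force": force on a finger pad.
Only numpy, scipy, OpenCV 4.12 (cv2) and the standard library are available. Lean on these libraries where they do the work, as an engineer would, in place of code of your own. Each camera call takes 0.05 s, during which the arm holds its last target. There are 200 camera calls.

## Working session

There is one attempt and no reset: what is moved stays moved. The work goes in short steps, Python scripts to look and compute and a shell command to move; the robot and the scene stay as the last step left them, time stands still between calls to the robot, and variables do not carry over. Pictures are saved under pics/ and viewed, at most 10 in all, crops included, and the job is handed in when it is done.

```bash
ls; mkdir -p pics
python3 - <<'E'
from cell import manip
import cv2,numpy as np
s=manip.read_state();print(s, manip.grip_depth)
for n in ("top","side"):
    p,d=manip.camera(n); cv2.imwrite(f"pics/{n}0.png",p[:,:,::-1]); np.save(f"pics/{n}0.npy",d); np.save(f"pics/{n}0p.npy",p)
for n in ("top","side","wrist"):print(n,manip.camera_info(n))
E
```

```text
cell.py
nudge.py
pics
{'clock': 0.0, 'joints': array([ 1.05935190e+00,  3.00494728e-01,  1.52157335e+00, -1.37393458e-05,
        1.32070720e+00, -6.66047044e-02]), 'qd': array([ 7.70009361e-04,  7.34171463e-04, -1.39810257e-04,  7.06210807e-04,
        5.79104684e-05,  4.62711705e-04]), 'effort': array([ 1.44256461e-03, -5.31813705e+01, -3.52733195e+01,  7.09385751e-02,
        2.44765927e-02, -6.71930684e-05]), 'eef_pos': array([236.55174981, 496.24046575, 204.87664323]), 'eef_rot': array([-3.14041177e+00, -6.54317498e-05,  2.69675630e+00]), 'wrist_force': array([-0.35754468,  0.19029743, -0.68288497]), 'moment': array([-0.02565046,  0.03523869,  0.04547733]), 'finger_force': 0.0, 'finger_gap': 94.19205008822301} -18.8
top {'K': array([[425.54463075,   0.        , 286.98959705],
       [  0.        , 425.54463075, 212.75428983],
       [  0.        ,   0.        ,   1.        ]]), 'rvec': array([ 2.1208514 , -2.09900776,  0.19154463]), 'tvec': array([ -61.84048129,  569.227319  , 1202.53298302])}
side {'K': array([[407.69631726,   0.        , 276.09895092],
       [  0.        , 407.69631726, 206.43907791],
       [  0.        ,   0.        ,   1.        ]]), 'rvec': array([ 0.16599315, -2.64822575,  1.52802723]), 'tvec': array([557.72635536, 106.41690326, 867.3276931 ])}
wrist {'K': array([[325.1922621 ,   0.        , 275.14771453],
       [  0.        , 325.1922621 , 210.32266522],
       [  0.        ,   0.        ,   1.        ]]), 'mount': array([[ 5.65209124e-04, -9.57261283e-01, -2.89223990e-01,
         8.44311038e+01],
       [ 9.99999831e-01,  5.79796958e-04,  3.52386007e-05,
        -4.49079756e-02],
       [ 1.33958641e-04, -2.89223961e-01,  9.57261449e-01,
        -1.79310742e+02],
       [ 0.00000000e+00,  0.00000000e+00,  0.00000000e+00,
         1.00000000e+00]])}
```

View pics/top0.png

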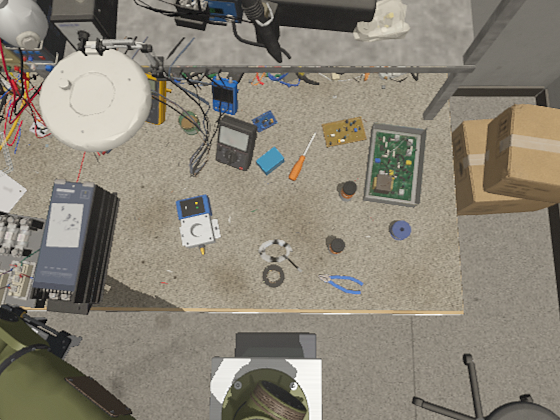

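View pics/side0.png

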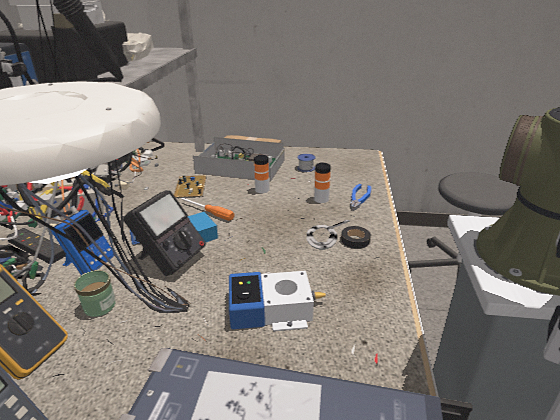

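The top view shows the cartridges at about (348,189) and (336,244), and the socket at (196,230) with the housing on its far side. Tape is at (272,275), pliers at (342,284), the reel at (400,230) and the carton at (270,160). The side view shows both cartridges upright at (261,174) and (322,183), and the socket at (286,288).

```bash
cat > h.py <<'E'
import numpy as np,cv2
from cell import manip
def cam(n):
    i=manip.camera_info(n);R=cv2.Rodrigues(i["rvec"])[0];return i["K"],R,np.array(i["tvec"])
def plane(n,u,v,z):
    K,R,t=cam(n);d=R.T@np.linalg.solve(K,[u,v,1.]);o=-R.T@t
    return o+d*(z-o[2])/d[2]
def cloud(n,d):
    K,R,t=cam(n);v,u=np.mgrid[:420,:560]
    P=np.stack([(u-K[0,2])/K[0,0]*d,(v-K[1,2])/K[1,1]*d,d],-1)
    return (P-t)@R
E
python3 - <<'E'
from h import *
d=np.load("pics/top0.npy");C=cloud("top",d);p=np.load("pics/top0p.npy")
for nm,(u,v) in dict(c1=(348,186),c2=(336,242),sock=(196,230),tape=(272,275),pl=(342,284),reel=(400,230),carton=(270,160),meter=(236,130),tray=(372,165),lamp=(95,95)).items():
    print(nm,C[v,u].round(),d[v,u])
# cap tops: points with z 90..108 near the cartridges
for nm,(u,v) in dict(c1=(348,186),c2=(336,242)).items():
    W=C[v-18:v+18,u-18:u+18].reshape(-1,3);m=(W[:,2]>92)&(W[:,2]<110);q=W[m]
    (c,r)=cv2.minEnclosingCircle(q[:,:2].astype(np.float32));print(nm,m.sum(),q.mean(0),np.median(q[:,2]),c,r)
# socket: points inside block with low z
W=C[205:255,170:222].reshape(-1,3)
m=(W[:,2]>40)&(W[:,2]<60);print("blk",W[m].mean(0),np.median(W[m][:,2]))
np.set_printoptions(linewidth=250)
print(C[208:252:2,174:220:2,2].round().astype(int))
ds=np.load("pics/side0.npy");S=cloud("side",ds)
for u,v in ((286,288),(261,157),(322,166),(300,280),(272,280),(240,290)):print(S[v,u].round())
a=cv2.imread("pics/top0.png")[190:270,160:240];b=cv2.imread("pics/side0.png")[255:335,220:340]
cv2.imwrite("pics/c.png",np.hstack([cv2.resize(a,(320,320),interpolation=2),cv2.resize(b,(480,320),interpolation=2)]))
E
```

```text
c1 [ 642. -232.   97.] 1228.8843
c2 [ 479. -196.   95.] 1199.6036
sock [523. 222.  11.] 1298.5104
tape [390. -12.  -2.] 1281.1049
pl [ 366. -222.   -1.] 1271.1584
reel [ 530. -399.    5.] 1294.5054
carton [738.  -1.  39.] 1308.7106
meter [793.  91. 144.] 1218.9904
tray [ 732. -318.   16.] 1325.2201
lamp [765. 373. 410.] 957.6128
c1 154 [ 637.88058607 -234.34761665   99.72205693] 99.78953523376576 (638.70556640625, -234.825927734375) 20.15362548828125
c2 168 [ 471.36415239 -197.91836517   99.72569103] 99.74999202277803 (471.79644775390625, -198.03237915039062) 20.3934268951416
blk [539.32763609 219.43749401  47.3237894 ] 46.97819228292187
[[   1   49   42   52   51   52   59   53   54   47   50   50   49   55   49   46   51   45   14   -4   -5   -1    2]
 [  -1    1   45   48   46   44   52   53   50   51   47   51   50   52   51   52   50   51   22    1    0   -4    1]
 [   0    3   46   49   50   48   53   50   47   46   49   50   52   59   51   49   48   46   25   -5    1    1   -1]
 [   0    1   54   50   50   56   50   51   50   49   46   48   49   42   43   45   48   36   26    
[... 1550 characters left out ...]
]
 [   4    4    1    1    7   41   48   49   51   43 1290   43   45   41   46   44   34   29   14   11    2    3   -1]
 [   0   -1    0    6    9    4   48   44   45   40   46   43   32   28   27    7    1    0    5    3   -1    5    0]
 [  -2    0    4    1    0    0   43   41   31   22   12    7   23   28 1290    1    1    9   -1   -4    0    0   -5]
 [   2    3    5    4    1    3   -1   -3    4   -4    0   -2    1   29   22    3    3   -1    1    0   -1   -1   -1]
 [   0    6    2    0    0    0    4   -5   -2    3    1    2   -3   27   23   -3    0    3   -1    2    0    3    0]]
[518. 191.  26.]
[ 634. -238.  101.]
[ 469. -197.  100.]
[493. 190.  46.]
[544. 194.  45.]
[595. 233.  50.]
```

View pics/c.png

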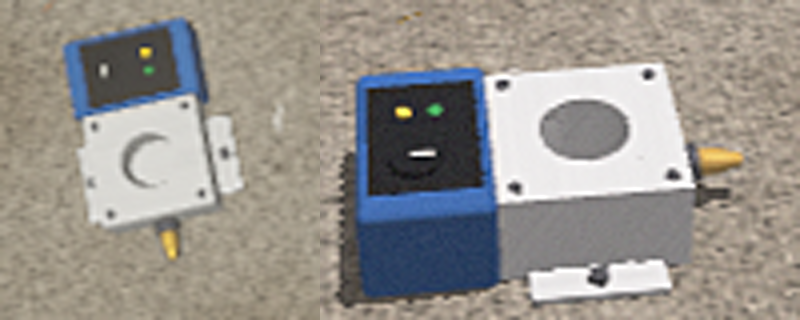

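The crop shows the socket ellipse centred at about (286,287) in the side view and the crescent mouth at about (197,230) in the top view. Next I'll fly over the feeder and measure the socket with the wrist camera at two opposite yaws, which cancels mount bias.

```bash
python3 - <<'E'
from h import *
print(plane("side",286.2,287.5,45),plane("top",197,230,45),plane("side",261,157.5,100),plane("side",322,166,100))
E
python3 nudge.py '[[[-50,-17,7,0,0,0],[-100,-34,14,0,0,0],[-150,-51,21,0,0,0],[-195,-67,28,0,0,0],[-240,-83,35,0,0,0]]]' 94 20
python3 nudge.py '[[[-45,-18,10,0,0,0],[-90,-36,20,0,0,0],[-135,-54,20,0,0,0],[-135,-54,20,0,0,0],[-135,-54,20,0,0,0]]]'
cat >> h.py <<'E'
def tool():
    s=manip.read_state();R=cv2.Rodrigues(np.zeros(3))[0]
    from scipy.spatial.transform import Rotation as Ro
    return Ro.from_euler("xyz",s["eef_rot"]).as_matrix(),np.array(s["eef_pos"])
def wray(pts,z,R,p):
    i=manip.camera_info("wrist");K=i["K"];M=i["mount"];out=[]
    for u,v in np.atleast_2d(pts):
        a=np.array([u-K[0,2],v-K[1,2]]);r=np.hypot(*a);th=r/K[0,0]
        c=np.r_[a/max(r,1e-9)*np.sin(th),np.cos(th)]
        d=R@M[:3,:3]@c;o=R@M[:3,3]+p;out.append(o+d*(z-o[2])/d[2])
    return np.array(out)
def wpix(P,R,p):
    i=manip.camera_info("wrist");K=i["K"];M=i["mount"]
    c=np.linalg.inv(M)@np.r_[R.T@(np.array(P)-p),1];c=c[:3];r=np.hypot(c[0],c[1]);th=np.arctan2(r,c[2])
    return K[:2,2]+c[:2]/r*th*K[0,0]
def wshot(name):
    R,p=tool();im,d=manip.camera("wrist");cv2.imwrite(f"pics/{name}.png",im[:,:,::-1]);np.savez(f"pics/{name}.npz",im=im,d=d,R=R,p=p);return im,d,R,p
E
python3 - <<'E'
from h import *
im,d,R,p=wshot("wA");print(p,wpix([516.5,211,45],R,p))
E
```

```text
clock: 1.1
eef_pos: [511.9, 215.2, 150.9]
eef_rot: [-3.141, -0.001, 2.695]
wrist_force: [-1.5, 0.1, 0.7]
finger_gap: 94.0
finger_force: 0.0
[511.88308398 215.24153602 150.87667287] [273.25957443 214.84584758]
```

View pics/wA.png

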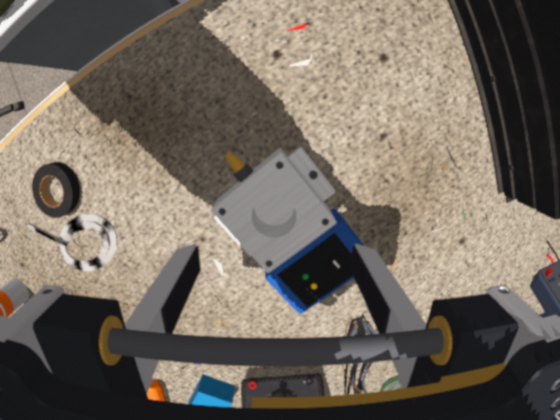

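The wrist view shows the feeder centred, with the socket mouth at about (273,214). The block's four dark screws are at (280,165), (222,212), (335,222) and (268,264). They are symmetric about the socket, so they make good fiducials. Now I'll measure them, then turn by half.

```bash
cat >> h.py <<'E'
def screws(f,guess):
    g=cv2.cvtColor(f["im"],cv2.COLOR_RGB2GRAY).astype(float);out=[]
    for u,v in guess:
        u,v=int(round(u)),int(round(v));w=g[v-6:v+7,u-6:u+7];q=np.clip(np.median(w)*0.75-w,0,None)
        yy,xx=np.mgrid[v-6:v+7,u-6:u+7];out.append([(q*xx).sum()/q.sum(),(q*yy).sum()/q.sum()])
    return np.array(out)
E
python3 - <<'E'
from h import *
f=np.load("pics/wA.npz");s=screws(f,[(280,165),(222,212),(335,222),(268,264)]);W=wray(s,45,f["R"],f["p"])
print(s,W,W.mean(0));
print([np.linalg.norm(W[i]-W[j]) for i,j in((0,1),(0,2),(1,3),(2,3),(0,3),(1,2))])
E
python3 nudge.py '[[[0,0,0,0,0,0.15],[0,0,0,0,0,0.3],[0,0,0,0,0,0.45],[0,0,0,0,0,0.6],[0,0,0,0,0,0.75]]]'
```

```text
[[279.14647839 164.8291936 ]
 [221.82598608 211.16724671]
 [338.54705882 219.04117647]
 [268.89990983 263.74391344]] [[476.93544036 235.77136031  45.        ]
 [492.78540504 169.57786082  45.        ]
 [546.59897145 264.28594312  45.        ]
 [559.6884375  185.52798802  45.        ]] [519.00206359 213.79078807  45.        ]
[np.float64(68.06468067352885), np.float64(75.27342822648626), np.float64(68.77806561168288), np.float64(79.83827159843418), np.float64(96.81144040863643), np.float64(108.92897126991154)]
clock: 1.65
eef_pos: [510.8, 217.3, 151.5]
eef_rot: [3.141, -0.0, 1.943]
wrist_force: [-0.3, 0.1, -0.0]
finger_gap: 93.9
finger_force: 0.0
```

```bash
python3 nudge.py '[[[0,0,0,0,0,0.15],[0,0,0,0,0,0.3],[0,0,0,0,0,0.45],[0,0,0,0,0,0.6],[0,0,0,0,0,0.75]]]' | head -2
python3 nudge.py '[[[0,0,0,0,0,0.15],[0,0,0,0,0,0.3],[0,0,0,0,0,0.45],[0,0,0,0,0,0.6],[0,0,0,0,0,0.75]]]'  | head -2
python3 nudge.py '[[[0,0,0,0,0,0.15],[0,0,0,0,0,0.3],[0,0,0,0,0,0.45],[0,0,0,0,0,0.6],[0,0,0,0,0,0.75]]]'  | head -2
python3 nudge.py '[[[0,0,0,0,0,0.14],[0,0,0,0,0,0.14],[0,0,0,0,0,0.14]]]'
python3 - <<'E'
from h import *
im,d,R,p=wshot("wB");print(p);s=manip.read_state();print(s["joints"],s["eef_rot"],s["wrist_force"])
f=np.load("pics/wA.npz");g=[(279,165),(222,211),(335,222),(269,264)]
W=wray(g,45,f["R"],f["p"]);print([wpix(w,R,p).round() for w in W])
E
```

```text
clock: 2.15
eef_pos: [510.8, 217.3, 151.5]
clock: 2.65
eef_pos: [510.8, 217.4, 151.5]
clock: 3.15
eef_pos: [510.8, 217.3, 151.5]
clock: 3.45
eef_pos: [511.2, 216.8, 151.5]
eef_rot: [-3.141, -0.0, -0.438]
wrist_force: [-0.6, -0.7, -0.1]
finger_gap: 93.9
finger_force: 0.0
[511.19850901 216.77877039 151.5034872 ]
[3.34675955e-01 3.60718453e-01 1.57031456e+00 3.62778261e-05
 1.21047402e+00 2.34352493e+00] [-3.14150857e+00 -3.76056452e-05 -4.38065435e-01] [0.05615061 0.14121571 0.50597815]
[array([272., 249.]), array([329., 206.]), array([215., 194.]), array([284., 147.])]
```

View pics/wB.png

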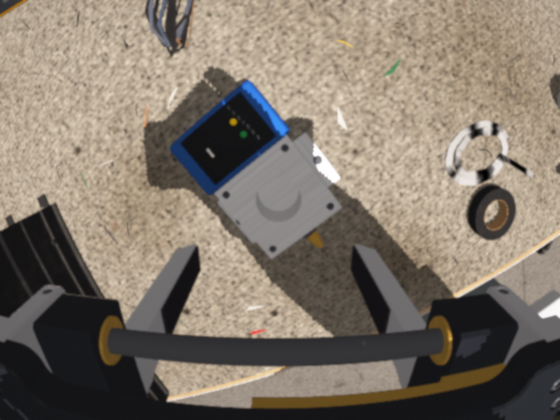

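View B shows the socket at about (278,197) and screws at (272,249), (330,206), (226,194) and (285,148).

Run:
```python
from h import *
C=[]
for n,g in (("wA",[(279,165),(222,211),(333,222),(269,264)]),("wB",[(272,249),(330,206),(226,194),(285,148)])):
    f=np.load(f"pics/{n}.npz");s=screws(f,g);s=screws(f,s);W=wray(s,45,f["R"],f["p"])
    print(s.round(1),W.round(1).tolist());print([round(np.linalg.norm(W[i]-W[j]),1) for i,j in((0,1),(0,2),(1,3),(2,3),(0,3),(1,2))])
    C.append((W[0]+W[3])/2);print("ctr03",C[-1],"ctr12",(W[1]+W[2])/2)
    # socket rim ellipse
    a=f["im"];c=wpix(C[-1],f["R"],f["p"]);u,v=c.round().astype(int);w=a[v-50:v+50,u-50:u+50,::-1]
    cv2.imwrite(f"pics/{n}z.png",cv2.resize(w,(400,400),interpolation=2));print(u,v)
print(np.mean(C,0))
cv2.imwrite("pics/z.png",np.hstack([cv2.imread("pics/wAz.png"),cv2.imread("pics/wBz.png")]))
```

```text
[[279.1 164.8]
 [221.8 211.2]
 [  nan   nan]
 [269.3 264.2]] [[476.5, 236.2, 45.0], [492.3, 170.0, 45.0], [nan, nan, nan], [559.9, 186.1, 45.0]]
[np.float64(68.1), np.float64(nan), np.float64(69.5), np.float64(nan), np.float64(97.3), np.float64(nan)]
ctr03 [518.16233998 211.14187889  45.        ] ctr12 [nan nan nan]
274 217
[[272.3 248.6]
 [329.9 205.9]
 [225.7 194.4]
 [284.5 147.5]] [[476.4, 235.9, 45.0], [492.4, 169.6, 45.0], [542.8, 251.7, 45.0], [558.7, 185.4, 45.0]]
[np.float64(68.2), np.float64(68.3), np.float64(68.2), np.float64(68.2), np.float64(96.6), np.float64(96.4)]
ctr03 [517.56133856 210.66328089  45.        ] ctr12 [517.61762739 210.65744934  45.        ]
278 200
[517.86183927 210.90257989  45.        ]h.py:33: RuntimeWarning: invalid value encountered in scalar divide
  yy,xx=np.mgrid[v-6:v+7,u-6:u+7];out.append([(q*xx).sum()/q.sum(),(q*yy).sum()/q.sum()])
```

View pics/z.png

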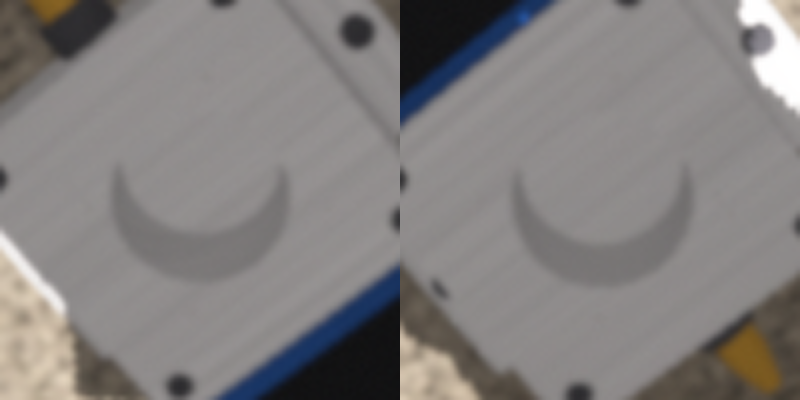

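The screws form a clean 68.2 mm square in view B. That puts the socket at (517.7,210.8), and the top camera agrees. Next is cartridge 2, the nearer one.

```bash
python3 nudge.py '[[[14,40,0,0,0,0],[28,80,0,0,0,0],[42,120,0,0,0,0],[56,160,0,0,0,0],[70,200,0,0,0,0]]]' 94 | head -2
python3 nudge.py '[[[14,40,0,0,0,0],[28,80,0,0,0,0],[42,120,0,0,0,0],[56,160,0,0,0,0],[69,193,0,0,0,0]]]' | head -2
python3 nudge.py '[[[0,0,0,0,0,0],[0,0,0,0,0,0],[0,0,0,0,0,0]]]'
python3 - <<'E'
from h import *
im,d,R,p=wshot("wC");print(p);print(R.T@(np.array([470.5,-197.7,51])-p))
print(wpix([470.5,-197.7,100],R,p))
E
```

```text
clock: 4.0
eef_pos: [488.7, 4.0, 151.5]
clock: 4.5
eef_pos: [468.3, -200.5, 151.5]
clock: 4.8
eef_pos: [468.9, -197.8, 151.4]
eef_rot: [-3.141, 0.0, -0.441]
wrist_force: [0.1, 0.4, 0.4]
finger_gap: 94.1
finger_force: 0.0
[ 468.93230139 -197.77971393  151.35500149]
[  1.39780678  -0.72650784 100.35491358]
[274.01036748 228.10991423]
```

View pics/wC.png

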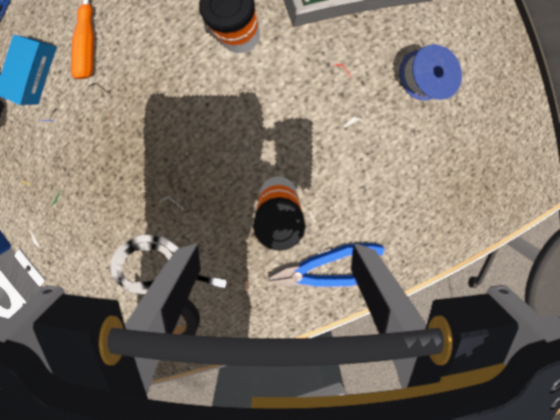

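The cap centre is at about (279,223.5). The pliers, tape and cable are all low and clear of the descent.

Run:
```python
from h import *
f=np.load("pics/wC.npz");R,p=f["R"],f["p"]
P=wray([(279,223.5),(254,223.5),(304,223.5),(279,198),(279,249)],100,R,p);print(P.round(1),R.T@(P[0]-p))
```

```text
[[ 472.2 -202.7  100. ]
 [ 480.2 -185.7  100. ]
 [ 464.2 -219.7  100. ]
 [ 490.2 -211.   100. ]
 [ 453.3 -193.8  100. ]] [ 5.0787372   3.015701   51.35384601]
```

```bash
python3 nudge.py '[[[4.5,2,35,0,0,0],[4.5,2,70,0,0,0],[4.5,2,100,0,0,0],[4.5,2,100,0,0,0],[4.5,2,100,0,0,0]]]' | head -2
python3 nudge.py '[[[0,0,0,0,0,0],[0,0,0,0,0,0],[0,0,0,0,0,0],[0,0,0,0,0,0],[0,0,0,0,0,0]]]' 30 25
python3 nudge.py '[[[0,0,0,0,0,0],[0,0,0,0,0,0],[0,0,0,0,0,0],[0,0,0,0,0,0],[0,0,0,0,0,0]]]'
python3 - <<'E'
from h import *
print(manip.read_state()["wrist_force"])
E
```

```text
clock: 5.35
eef_pos: [472.5, -202.0, 52.2]
clock: 5.85
eef_pos: [472.1, -202.6, 51.6]
eef_rot: [3.142, -0.0, -0.443]
wrist_force: [0.1, -0.9, -0.7]
finger_gap: 57.4
finger_force: 0.0
clock: 6.35
eef_pos: [472.0, -202.5, 51.4]
eef_rot: [3.142, 0.0, -0.443]
wrist_force: [-0.4, 0.5, -0.2]
finger_gap: 40.4
finger_force: 25.0
[-0.44395219  0.50381956 -0.23677696]
```

Gripped at 40.4 mm. Now I'll lift and weigh.

```bash
python3 nudge.py '[[[0,0,-10,0,0,0],[0,0,-20,0,0,0],[0,0,-40,0,0,0],[0,0,-60,0,0,0],[0,0,-60,0,0,0]]]' | head -2
for i in 1 2 3 4 5 6; do python3 nudge.py '[[[0,0,0,0,0,0]]]' | grep wrist; done
python3 - <<'E'
from h import *
im,d,R,p=wshot("wD");print(p);
E
for i in 1 2 3 4; do python3 nudge.py '[[[0,0,0,0,0,0]]]' | grep -E "wrist|gap"; done
```

```text
clock: 6.85
eef_pos: [473.3, -203.1, 114.4]
wrist_force: [0.1, -0.8, -0.8]
wrist_force: [0.0, -0.2, -1.2]
wrist_force: [-0.1, 0.5, -0.3]
wrist_force: [-0.2, -0.6, 0.0]
wrist_force: [-0.2, 0.9, -0.8]
wrist_force: [-0.5, 0.5, -0.9]
[ 471.96211612 -202.44277085  111.17172064]
wrist_force: [-0.4, -0.1, -0.6]
finger_gap: 40.4
wrist_force: [-0.0, -0.1, -2.0]
finger_gap: 40.4
wrist_force: [-0.0, -0.3, -2.2]
finger_gap: 40.2
wrist_force: [0.5, 0.5, -0.1]
finger_gap: 40.1
```

The z force averages about -0.9 N, so cartridge 2 is spent. I'll set it back down, release it and go to cartridge 1.

```bash
python3 nudge.py '[[[0,0,20,0,0,0],[0,0,40,0,0,0],[0,0,52,0,0,0],[0,0,57,0,0,0],[0,0,59.5,0,0,0]]]' | head -2
python3 nudge.py '[[[0,0,0.5,0,0,0],[0,0,0.5,0,0,0]]]'
python3 nudge.py '[[[0,0,0,0,0,0],[0,0,0,0,0,0],[0,0,0,0,0,0],[0,0,0,0,0,0],[0,0,0,0,0,0]]]' 94
python3 nudge.py '[[[0,0,0,0,0,0],[0,0,0,0,0,0],[0,0,0,0,0,0]]]'
```

```text
clock: 8.4
eef_pos: [472.1, -202.5, 51.8]
clock: 8.6
eef_pos: [472.3, -202.6, 52.0]
eef_rot: [3.142, -0.001, -0.443]
wrist_force: [0.7, -0.1, -1.0]
finger_gap: 40.5
finger_force: 25.0
clock: 9.1
eef_pos: [472.0, -202.5, 51.4]
eef_rot: [-3.142, -0.0, -0.443]
wrist_force: [-0.2, 0.3, -1.0]
finger_gap: 77.1
finger_force: 0.0
clock: 9.4
eef_pos: [472.0, -202.5, 51.4]
eef_rot: [3.142, -0.0, -0.443]
wrist_force: [-0.6, -0.3, 0.6]
finger_gap: 94.0
finger_force: 0.0
```

```bash
python3 nudge.py '[[[0,0,-35,0,0,0],[0,0,-70,0,0,0],[0,0,-100,0,0,0],[40,-9,-100,0,0,0],[80,-18,-100,0,0,0]]]' | head -2
python3 nudge.py '[[[42,-10,0,0,0,0],[84,-20,0,0,0,0],[84,-20,0,0,0,0],[84,-20,0,0,0,0],[84,-20,0,0,0,0]]]'
python3 - <<'E'
from h import *
im,d,R,p=wshot("wE");print(p)
print(wpix([638,-238,100],R,p),wpix([472,-202.5,100],R,p))
E
```

```text
clock: 9.9
eef_pos: [553.4, -221.0, 153.3]
clock: 10.4
eef_pos: [635.7, -238.3, 151.6]
eef_rot: [3.142, 0.0, -0.443]
wrist_force: [0.2, 0.9, -0.2]
finger_gap: 94.2
finger_force: 0.0
[ 635.6694239  -238.32694499  151.60901836]
[273.26677069 227.26630219] [312.76501715 381.11912043]
```

View pics/wE.png

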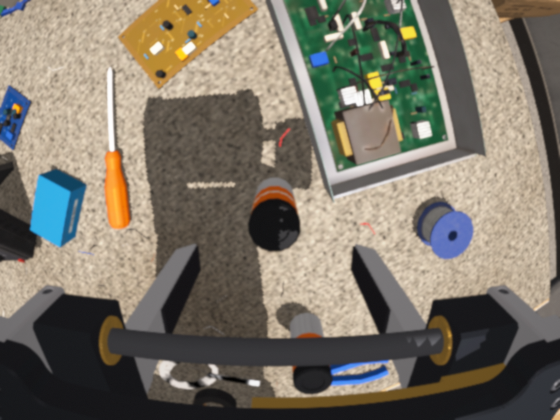

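Cartridge 1's cap centre is at about (274.5,225). Cartridge 2 stands at about (312,370). Rough offset from the prediction is (+1.2,-2.3) px, so about 1.5 mm along tool x and 0.8 mm along y, and I can descend.

```bash
python3 - <<'E'
from h import *
f=np.load("pics/wE.npz");R,p=f["R"],f["p"]
P=wray([(274.5,225)],100,R,p);print(P.round(1),R.T@(P[0]-p))
E
python3 nudge.py '[[[4,0,35,0,0,0],[4,0,70,0,0,0],[4,0,100,0,0,0],[4,0,100,0,0,0],[4,0,100,0,0,0]]]' | head -2
python3 nudge.py '[[[0,0,0,0,0,0],[0,0,0,0,0,0],[0,0,0,0,0,0],[0,0,0,0,0,0],[0,0,0,0,0,0]]]' 30 40
python3 nudge.py '[[[0,0,0,0,0,0],[0,0,0,0,0,0],[0,0,0,0,0,0],[0,0,0,0,0,0],[0,0,0,0,0,0]]]'
```

```text
[[ 639.2 -239.6  100. ]] [ 3.7925309  -0.36540588 51.60816946]
clock: 10.95
eef_pos: [636.8, -238.9, 50.3]
clock: 11.45
eef_pos: [640.0, -240.3, 52.5]
eef_rot: [-3.141, -0.002, -0.443]
wrist_force: [-0.3, -0.9, 0.3]
finger_gap: 57.3
finger_force: 0.0
clock: 11.95
eef_pos: [640.3, -240.1, 51.8]
eef_rot: [-3.141, -0.001, -0.443]
wrist_force: [-0.0, 1.7, 4.1]
finger_gap: 40.3
finger_force: 40.0
```

```bash
python3 nudge.py '[[[0,0,-10,0,0,0],[0,0,-30,0,0,0],[0,0,-55,0,0,0],[0,0,-80,0,0,0],[0,0,-100,0,0,0]]]' | head -2
for i in 1 2 3 4 5 6 7 8; do python3 nudge.py '[[[0,0,0,0,0,0]]]' | grep wrist; done
python3 - <<'E'
from h import *
im,d,R,p=wshot("wF");print(p);s=manip.read_state();print(s["eef_rot"],s["moment"],s["finger_gap"])
print(R.T@(np.array([517.7,210.8,150])-p))
E
```

```text
clock: 12.45
eef_pos: [640.0, -240.2, 152.9]
wrist_force: [1.0, 0.1, -3.7]
wrist_force: [-0.5, 0.6, -4.3]
wrist_force: [-0.1, 0.1, -3.7]
wrist_force: [0.0, -0.7, -3.4]
wrist_force: [0.6, 0.3, -2.7]
wrist_force: [0.1, -0.7, -3.3]
wrist_force: [0.5, -0.0, -3.8]
wrist_force: [-0.5, -0.1, -3.3]
[ 640.07245431 -240.18732752  151.33282742]
[ 3.14156269e+00  2.86750041e-05 -4.43183228e-01] [ 0.05754336  0.16176578 -0.0171517 ] 40.60526835717739
[-303.94231443 -354.9417464     1.33781349]
```

View pics/wF.png

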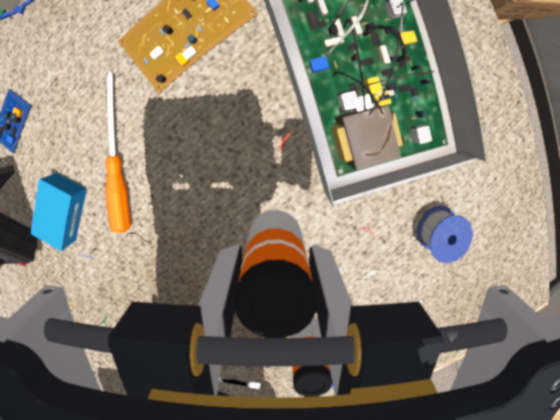

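The weight of about 3.5 N makes cartridge 1 the full one. It is held upright, with its cap at about (276,295) and its foot's front edge near (277,213). Now I'll measure its in-hand offset along tool x.

Run:
```python
from h import *
f=np.load("pics/wF.npz");R,p=f["R"],f["p"];g=cv2.cvtColor(f["im"],cv2.COLOR_RGB2GRAY).astype(float)
np.set_printoptions(linewidth=220,suppress=True)
print("col strip foot",g[200:250:1,272:283].mean(1).round().astype(int))
print("cap col",g[310:345,272:283].mean(1).round().astype(int))
for v in (285,290,295,300,305,310):print(v,g[v,228:248].round().astype(int),g[v,304:326].round().astype(int))
d=f["d"]; i=manip.camera_info("wrist");K=i["K"];M=i["mount"]
v,u=np.mgrid[240:345,225:330];a=np.stack([u-K[0,2],v-K[1,2]],-1);r=np.hypot(a[...,0],a[...,1])+1e-9;th=r/K[0,0]
c=np.concatenate([a/r[...,None]*np.tan(th)[...,None],np.ones(r.shape+(1,))],-1)*d[240:345,225:330,None]
T=c.reshape(-1,3)@M[:3,:3].T+M[:3,3]
print(np.round(T[(T[:,2]<-30)&(T[:,2]>-80)][:,2].mean(),1))
m=abs(T[:,2]+48.7)<5;q=T[m];print(m.sum(),q.mean(0),np.percentile(q,[1,50,99],axis=0))
for z,px in ((100,[(277,v) for v in (211,212,213,214,215)]),(200,[(276,v) for v in (330,333,336)]+[(237,295),(316,295)])):
  print(((wray(px,z,R,p)-p)@R).round(1).tolist())
```

```text
col strip foot [223 223 219 210 205 206 206 203 199 189 168 148 139 138 137 137 137 137 137 137 137 136 136 136 136 136 135 130 118 104  96  95  95  95  95  95  95  96 102 120 143 154 148 127 105  96  95  95  95  95]
cap col [21 21 21 21 21 21 21 21 21 21 21 21 21 21 21 20 20 20 20 21 21 21 21 21 21 21 22 31 44 51 53 54 55 56 57]
285 [114  85  48  28  23  23  22  21  22  21  20  19  17  19  19  20  20  20  19  19] [ 20  20  20  20  19  18  19  18  19  20  21  23  21  22  23  26  40  71 104 123 129 130]
290 [72 40 25 23 22 22 22 21 20 20 20 19 20 21 20 20 21 20 20 21] [ 21  22  21  20  21  20  19  20  19  19  20  20  22  22  23  22  24  35  63  99 120 129]
295 [33 24 24 21 21 21 21 19 19 19 20 20 21 21 20 20 21 21 22 22] [ 21  21  22  22  22  22  21  21  21  20  19  21  20  21  21  23  22  24  29  54  90 117]
300 [25 23 23 21 21 23 21 20 19 20 20 21 22 22 22 21 21 21 21 21] [21 21 21 20 21 21 21 21 20 21 20 19 20 21 22 21 22 23 23 25 43 77]
305 [22 22 22 22 22 22 21 20 21 20 21 22 21 21 21 22 21 20 21 20] [21 21 21 21 21 22 21 22 19 20 20 20 20 22 22 22 22 22 21 22 26 40]
310 [22 22 22 23 23 22 25 27 23 21 21 20 22 20 21 20 21 22 20 21] [21 21 22 21 20 22 21 21 20 19 20 21 23 23 22 23 22 22 23 22 24 24]
-47.7
4944 [ -0.50589818   0.30447397 -47.7274765 ] [[-20.27080932 -21.4552804  -52.40400692]
 [  0.07943133   0.04754028 -47.78756495]
 [ 16.332921    23.19130754 -44.27477105]]
[[14.9, 1.5, 51.3], [14.1, 1.5, 51.3], [13.3, 1.5, 51.3], [12.6, 1.5, 51.3], [11.8, 1.5, 51.3]]
[[-16.5, 0.5, -48.7], [-18.5, 0.5, -48.7], [-20.5, 0.6, -48.7], [4.2, -17.8, -48.7], [4.2, 19.3, -48.7]]
```

Run:
```python
from h import *
np.set_printoptions(linewidth=220,suppress=True)
for n,cu,rows,z in (("wE",None,(165,195),0),("wF",None,(200,225),100)):
    f=np.load(f"pics/{n}.npz");R,p=f["R"],f["p"];g=cv2.cvtColor(f["im"],cv2.COLOR_RGB2GRAY).astype(float)
    for u0 in range(262,294,4):
        col=g[rows[0]:rows[1],u0-1:u0+2].mean(1); k=np.argmax(abs(np.diff(cv2.GaussianBlur(col[:,None],(1,3),0)[:,0])))
        w=R.T@(wray([(u0,rows[0]+k+.5)],z,R,p)[0]-p);print(n,u0,rows[0]+k,w.round(1),col.round().astype(int)[max(0,k-4):k+6])
```

```text
wE 262 189 [  7.7 -13.6 151.6] [124 123 123 118 109  97  91  94 106 117]
wE 266 178 [ 19.4  -9.4 151.6] [ 76  76  78  82  92 107 119 125 126 126]
wE 270 166 [ 32.   -5.2 151.6] [165 125  93  79  72  66  63]
wE 274 167 [ 31.   -1.1 151.6] [127 128 108  88  80  77  76  79]
wE 278 192 [  4.5   3.1 151.6] [ 89  93 108 120 115  98  89]
wE 282 191 [  5.5   7.3 151.6] [111  98  90  93 105 120 122 105]
wE 286 192 [  4.5  11.5 151.6] [117 107  97  93  98 113 122]
wE 290 184 [ 13.1  15.6 151.6] [ 71  74  78  82  90 100 109 114 119 122]
wF 262 202 [21.4 -9.6 51.3] [ 90 103 127 158 180 189 192 193]
wF 266 201 [22.2 -6.6 51.3] [112 148 180 191 199 211 220]
wF 270 209 [16.1 -3.7 51.3] [218 213 205 196 181 161 145 139 139 138]
wF 274 209 [16.1 -0.7 51.3] [201 202 199 191 178 158 144 139 138 138]
wF 278 209 [16.1  2.2 51.3] [211 210 206 201 190 163 144 138 137 137]
wF 282 210 [15.3  5.2 51.3] [205 205 207 208 196 169 145 138 137 136]
wF 286 212 [13.7  8.2 51.3] [183 200 210 204 181 153 140 136 136 136]
wF 290 214 [12.2 11.2 51.3] [214 219 218 209 189 166 148 139 135 135]
```

Run:
```python
from h import *
from scipy.optimize import least_squares
for n,c0 in (("wC",(279,223)),("wE",(274.5,225))):
    f=np.load(f"pics/{n}.npz");R,p=f["R"],f["p"];g=cv2.cvtColor(f["im"],cv2.COLOR_RGB2GRAY).astype(float)
    pts=[]
    for a in np.radians(np.arange(0,181,6)):
        r=np.arange(18,33,.5);u=c0[0]+r*np.cos(a);v=c0[1]+r*np.sin(a)
        w=cv2.remap(g.astype(np.float32),u.astype(np.float32)[None],v.astype(np.float32)[None],1)[0]
        k=np.argmax(np.diff(w)); 
        pts.append((u[k]+.25*np.cos(a),v[k]+.25*np.sin(a)))
    T=(wray(pts,100,R,p)-p)@R
    s=least_squares(lambda q:np.hypot(T[:,0]-q[0],T[:,1]-q[1])-q[2],[4,0,19],loss="soft_l1");print(n,s.x,np.abs(s.fun).max(),np.median(abs(s.fun)))
```

```text
wC [ 2.94232844  2.99181612 19.62090774] 0.5071155037889241 0.20622156853586304
wE [ 2.14003418 -0.74775215 19.62408173] 0.5586638323327051 0.10388734798070942
```

The circle fits give a consistent held offset of about -3 mm along tool x. I'll carry the cartridge over the socket, then measure foot against screws at nearly the same depth.

```bash
python3 nudge.py '[[[-28,-33,0,0,0,0],[-56,-66,0,0,0,0],[-84,-99,0,0,0,0],[-112,-132,0,0,0,0],[-140,-165,0,0,0,0]]]' | head -2
python3 nudge.py '[[[-28,-33,0,0,0,0],[-56,-66,0,0,0,0],[-84,-99,0,0,0,0],[-112,-132,0,0,0,0],[-140,-165,0,0,0,0]]]' | head -2
python3 nudge.py '[[[-20.7,-25,0,0,0,0],[-20.7,-25,20,0,0,0],[-20.7,-25,35,0,0,0],[-20.7,-25,40,0,0,0],[-20.7,-25,40,0,0,0]]]' | head -2
python3 nudge.py '[[[0,0,0,0,0,0],[0,0,0,0,0,0],[0,0,0,0,0,0],[0,0,0,0,0,0]]]'
python3 - <<'E'
from h import *
im,d,R,p=wshot("wG");print(p);g=cv2.cvtColor(im,cv2.COLOR_RGB2GRAY).astype(float)
print((R.T@(np.array([517.7,210.8,45])-p)).round(2))
B=np.array([[476.4,235.9,45],[492.4,169.6,45],[542.8,251.7,45],[558.7,185.4,45]])
print([wpix(w,R,p).round(1) for w in B])
c=wpix(p+R@np.array([-3.3,0,51.3]),R,p);print(c)
cv2.imwrite("pics/g.png",cv2.resize(im[130:310,190:370,::-1],(600,600),interpolation=2))
E
```

```text
clock: 13.8
eef_pos: [583.7, -29.6, 151.6]
clock: 14.3
eef_pos: [528.0, 179.6, 151.7]
clock: 14.8
eef_pos: [520.5, 209.3, 111.1]
clock: 15.2
eef_pos: [520.8, 209.4, 111.8]
eef_rot: [-3.141, -0.0, -0.443]
wrist_force: [0.2, 0.3, -3.4]
finger_gap: 40.4
finger_force: 40.0
[520.83861713 209.44063927 111.76433395]
[-3.45  0.15 66.76]
[array([269.4, 279.6]), array([333.9, 233. ]), array([216.1, 221. ]), array([282.2, 168.1])]
[274.98137152 233.9351947 ]
```

View pics/g.png

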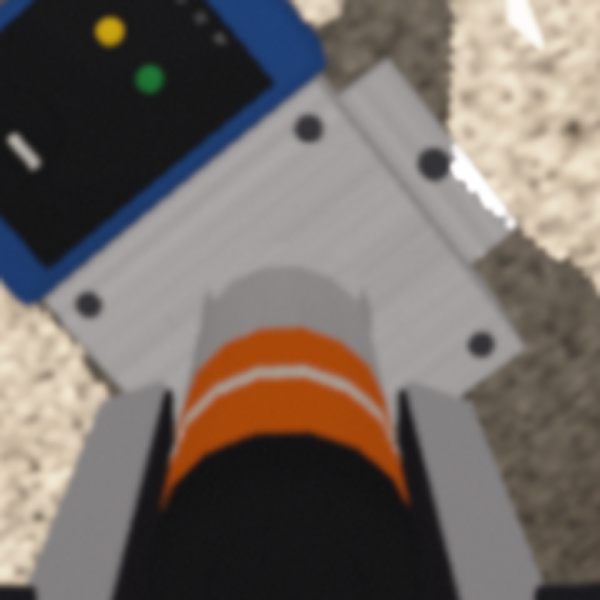

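The three visible screws fall within 0.4 px of prediction. The foot arc peaks at about (275.5,210). Now I'll fit that arc with a 20 mm circle.

Run:
```python
from h import *
from scipy.optimize import least_squares
f=np.load("pics/wG.npz");R,p=f["R"],f["p"];g=cv2.GaussianBlur(cv2.cvtColor(f["im"],cv2.COLOR_RGB2GRAY).astype(np.float32),(3,3),0)
c0=(275.,234.);pts=[]
for a in np.radians(np.arange(-135,-44,5)):
    r=np.arange(18,31,.25);u=(c0[0]+r*np.cos(a)).astype(np.float32);v=(c0[1]+r*np.sin(a)).astype(np.float32)
    w=cv2.remap(g,u[None],v[None],1)[0];k=np.argmax(np.diff(w));pts.append((u[k],v[k]));print(round(np.degrees(a)),r[k],np.diff(w)[k].round(1),end="; ")
T=(wray(pts,60.5,R,p)-p)@R
s=least_squares(lambda q:np.hypot(T[:,0]-q[0],T[:,1]-q[1])-20,[-3,0],loss="soft_l1",f_scale=.3);print("\n",s.x,s.fun.round(1))
s=screws(np.load("pics/wG.npz"),[(282,168),(216,221),(334,233)]);W=(wray(s,45,R,p)-p)@R;print(W, (W[1]+W[2])/2)
```

```text
-135 25.25 2.1; -130 25.25 2.1; -125 25.5 2.0; -120 24.25 2.0; -115 24.25 2.2; -110 24.75 2.2; -105 25.25 1.9; -100 24.5 1.9; -95 24.5 1.8; -90 24.0 1.9; -85 24.25 2.0; -80 24.5 2.0; -75 24.5 1.8; -70 24.75 1.9; -65 24.25 2.0; -60 24.25 1.9; -55 24.5 1.9; -50 25.25 1.9; -45 25.25 2.0; 
 [-4.036807   -0.14256288] [-0.1  0.   0.4 -0.5 -0.4  0.1  0.6  0.1  0.1 -0.3 -0.1  0.1  0.1  0.2
 -0.2 -0.3 -0.2  0.2  0.1]
[[ 44.46096572   5.4543201   66.78157607]
 [  1.70587626 -47.58692467  66.78610802]
 [ -8.5673295   48.21603413  66.7392777 ]] [-3.43072662  0.31455473 66.76269286]
```

Shift needed is +0.6 in x and +0.3 in y. I'll lower to just below the mouth and watch the force.

```bash
python3 nudge.py '[[[0.6,0.3,6,0,0,0],[0.6,0.3,12,0,0,0],[0.6,0.3,14,0,0,0],[0.6,0.3,15,0,0,0],[0.6,0.3,16,0,0,0]]]' - 40
python3 nudge.py '[[[0,0,1,0,0,0],[0,0,2,0,0,0],[0,0,3,0,0,0]]]'
```

```text
clock: 15.75
eef_pos: [521.1, 209.0, 95.3]
eef_rot: [-3.142, 0.0, -0.443]
wrist_force: [0.5, -0.2, -3.2]
finger_gap: 40.6
finger_force: 40.0
clock: 16.05
eef_pos: [521.1, 209.0, 92.4]
eef_rot: [-3.141, -0.0, -0.443]
wrist_force: [-1.5, -0.4, -3.4]
finger_gap: 40.5
finger_force: 40.0
```

Foot is at about 41 mm, below the mouth, with no resistance, so it's in. Continuing down.

```bash
python3 nudge.py '[[[0,0,4,0,0,0],[0,0,8,0,0,0],[0,0,12,0,0,0],[0,0,16,0,0,0],[0,0,20,0,0,0]]]'
python3 nudge.py '[[[0,0,3,0,0,0],[0,0,6,0,0,0],[0,0,8,0,0,0],[0,0,9,0,0,0],[0,0,10,0,0,0]]]'
```

```text
clock: 16.55
eef_pos: [521.0, 208.9, 71.9]
eef_rot: [3.141, 0.0, -0.443]
wrist_force: [-0.1, 0.4, -3.0]
finger_gap: 40.4
finger_force: 40.0
clock: 17.05
eef_pos: [521.1, 208.9, 62.4]
eef_rot: [-3.142, -0.0, -0.443]
wrist_force: [-0.8, 0.1, -3.4]
finger_gap: 40.3
finger_force: 40.0
```

Nearly home. Pressing in small steps.

```bash
for i in 1 2 3; do python3 nudge.py '[[[0,0,0.5,0,0,0],[0,0,0.5,0,0,0]]]' | grep -E "pos|wrist"; done
```

```text
eef_pos: [521.1, 208.9, 61.9]
wrist_force: [-0.2, 0.2, -3.8]
eef_pos: [521.2, 208.9, 61.7]
wrist_force: [-0.7, -0.1, 1.5]
eef_pos: [521.3, 209.0, 61.7]
wrist_force: [-2.9, -1.3, 6.4]
```

```bash
python3 nudge.py '[[[0,0,0.5,0,0,0],[0,0,0.5,0,0,0],[0,0,0.5,0,0,0]]]' | grep -E "pos|wrist"; python3 nudge.py '[[[0,0,-1,0,0,0],[0,0,-1.5,0,0,0],[0,0,-1.5,0,0,0]]]' | grep -E "pos|wrist"
python3 nudge.py '[[[0,0,0,0,0,0],[0,0,0,0,0,0],[0,0,0,0,0,0],[0,0,0,0,0,0],[0,0,0,0,0,0]]]' 80
python3 nudge.py '[[[0,0,0,0,0,0],[0,0,-30,0,0,0],[0,0,-70,0,0,0],[0,0,-110,0,0,0],[0,0,-130,0,0,0]]]'
```

```text
eef_pos: [521.4, 209.0, 61.7]
wrist_force: [-5.3, -1.6, 12.9]
eef_pos: [521.1, 208.9, 61.8]
wrist_force: [-0.1, 0.9, -1.3]
clock: 18.75
eef_pos: [521.1, 209.0, 61.9]
eef_rot: [-3.142, -0.0, -0.443]
wrist_force: [-0.1, -0.1, -0.3]
finger_gap: 77.0
finger_force: 0.0
clock: 19.25
eef_pos: [521.8, 209.2, 195.5]
eef_rot: [-3.139, -0.003, -0.443]
wrist_force: [0.2, 0.3, -0.7]
finger_gap: 80.3
finger_force: 0.0
```

Numeric check: the cap tops should be at z≈75 (seated) and z≈100 (spent), seen from the side camera.

```bash
python3 nudge.py '[[[0,0,0,0,0,0],[0,0,0,0,0,0],[0,0,0,0,0,0]]]' | head -1
python3 - <<'E'
from h import *
for n in("side","top"):
    p,d=manip.camera(n);C=cloud(n,d)
    for nm,c,h in(("full",(517.7,210.8),75),("spent",(472,-202.5),100)):
        m=(np.hypot(C[...,0]-c[0],C[...,1]-c[1])<26)&(C[...,2]>h-25)&(C[...,2]<h+40);q=C[m]
        if len(q):z=np.percentile(q[:,2],95);t=q[q[:,2]>h-6];print(n,nm,len(q),z.round(1),t.mean(0).round(1))
im,d,R,p=wshot("wH")
E
```

```text
clock: 19.55
side full 872 111.3 [514.7 220.8  97.3]
side spent 217 101.8 [ 467.8 -195.6   99.5]
top full 7 54.3 [nan nan nan]
top spent 173 104.0 [ 471.6 -198.6   99.9]<stdin>:6: RuntimeWarning: Mean of empty slice.
  ret = um.true_divide(
```

Run:
```python
from h import *
f=np.load("pics/wH.npz");R,p=f["R"],f["p"];d=f["d"];i=manip.camera_info("wrist");K=i["K"];M=i["mount"];print(p)
v,u=np.mgrid[:420,:560];a=np.stack([u-K[0,2],v-K[1,2]],-1);r=np.hypot(a[...,0],a[...,1])+1e-9;th=r/K[0,0]
c=np.concatenate([a/r[...,None]*np.tan(th)[...,None],np.ones(r.shape+(1,))],-1)*d[...,None]
T=(c@M[:3,:3].T+M[:3,3])@R.T+p
def rep(C,im,n):
    m=(np.hypot(C[...,0]-517.7,C[...,1]-210.8)<30)&(C[...,2]>50)&(C[...,2]<150)
    h,e=np.histogram(C[m][:,2],np.arange(50,151,8));print(n,h)
    t=m&(C[...,2]>70)&(C[...,2]<82);q=C[t];print(q.mean(0),im[t].mean(0).round());print(np.median(C[m&(C[...,2]>84)],0),im[m&(C[...,2]>84)].mean(0))
    ys,xs=np.where(t);print(xs.min(),xs.max(),ys.min(),ys.max())
    x=np.array(q[:,:2],np.float32);print(cv2.minEnclosingCircle(x))
rep(T,f["im"],"wrist")
s,ds=manip.camera("side");rep(cloud("side",ds),s,"side")
```

```text
[520.69361025 208.80655871 190.58831482]
wrist [  58   68   65   81   83   63   96 1687    0    0    0    0]
[532.19090439 203.305155    76.10412287] [150.  88.  55.]
[520.46261337 208.94869627 109.40454595] [30.541841   24.80230126 22.61035565]
254 295 188 206
((522.022216796875, 208.579345703125), 19.530179977416992)
side [ 83  77  81  83  86  78  85 304   0   0   0   0]
[513.87544445 225.79729284  75.90027037] [158. 112.  86.]
[515.13653472 222.99224483 108.5212239 ] [64.9924812  46.45300752 37.13533835]
275 297 273 284
((515.3673095703125, 215.99658203125), 19.25612449645996)
```

The cap top is at z≈110, which is 45 + 65. My "75" was a slip, since home leaves 65 mm standing out of the mouth. So it is fully home, and the spent one stands with its cap at 100. Handing in.

```bash
python3 -c "
from cell import manip
print(manip.sign_off())"
```

```text
the job is handed in; nothing more can be done
None
```

The full cartridge (cartridge_1, about 3.5 N by weight) is fully home in the solder feeder's socket, pressed with about 13 N and released; the spent one (cartridge_2) stands upright on the worktop, and the job is handed in, though the sign-off gave no verdict.

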